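Slide the check weight through the draught gate

ROBOT

A 6-joint arm with a two-finger parallel gripper is mounted at the origin on a cart in front of the work surface, level with it; the furniture and walls round the work are solid. World frame = base frame: x ahead of the robot, y to its left, z up, the work surface at z = 0. Lengths are in m, angles in degrees, forces in N, time in s.
With the tool pointing down it reaches from about 0.4 to 0.825 m from the base axis. Payload 7 kg.
Tool frame: the origin (TCP) lies on the centre line of the jaws, within the pads' length; the fingertips stand 11 mm ahead of it and the grasp point (between the pads) lies 8 mm behind it; z points along the fingers, y is the line along which they close (so a half turn about z gives the same grasp; the last joint's range is limited). The gripper opens to 88 mm and grips with 3 to 60 N. Pads are 19 mm wide; open, the fingers measure 130 mm over their backs; the gripper's body (78 mm by 193 mm) begins 47 mm behind the grasp point.
Start: joints at [-58.78, 20.546, 0.682, 0, -70.136, -16.507], TCP at [0.171, -0.653, 0.209] pointing down, gripper open.
Joint ranges: [-176.03, 176.03], [-82.01, 121.73], [-58.28, 71.71], [-173.87, 95.51], [-174.79, -0.11], [-173.66, 173.66]. Speed limits (degrees/s): [136.94, 136.94, 172.46, 180, 180, 180].

INTERFACE

Orientations are given as [roll, pitch, yaw] about the fixed x, y, z axes, in that order (R = Rz(yaw) Ry(pitch) Rx(roll)).
In Python, from plant import r, capture, camera_model, job gives the robot as it stands.
- The arm moves only by the tool drive_tool, never from a script. Its argument "increments" is a list that holds one entry, the list of rows, each a list of 5 numbers: the gripper's target within -1 to 1 (fully open at 1, half-way at 0, shut at -1), then the shift along the tool's x, y, z scaled (see below), then the turn about the tool's z scaled (see below). In form: [[[gripper, tx, ty, tz, roll], ...]]. A call has 1 to 5 rows; each row is the pose to reach, as a shift and turn from the pose commanded when the call began, along the tool's axes at that moment, turning the shorter way round; what a row does not reach only later rows make up. The controller multiplies each number of a shift by 120 mm and each number of a turn by 360 degrees. A row lasts 1/8 s, in which the tool goes at most 62.5 mm and 10.7 degrees, less where a joint would pass 70% of its speed; a pose out of reach is approached as far as the arm can. A call with a number of a shift or a turn outside -1 to 1 is refused whole. A call with a gripper value outside its range is refused whole. The fingers move at their own pace and stop on an object; "squeeze" is the grip in N (left out, the last holds). Time passes only in rows, so rows that repeat a pose let the fingers close. It gives the time, the measured TCP pose, the force, the opening and the grip force at its end, in the units of the state.
- r.get_state(): the state, without advancing time (a new reading comes with each control period).
- capture(name): name is "side" or "top"; returns the picture (384x512x3 uint8, red, green, blue); there is no depth.
- camera_model(name): a dict with "camera_matrix" (3x3 intrinsics, pixels), "rvec" (rotation vector, rad) and "tvec" (3), from world to camera coordinates, as OpenCV has them. Camera axes: x right, y down, z forward; pixel columns grow to the right and rows downward; lengths in m; the calibration is good to about 2 mm. A picture is of the moment at which its call begins. camera_model takes no time and is no camera call.
- job.close_job(): hands the job in; it is judged then, once.
The state is a dict: "time_s": time; "joints": joint angles; "qd": joint speeds; "joint_torque": joint torques, N m; "tcp_pos": TCP position; "eef_rot": TCP orientation; "contact_force": force on the tool from outside, world axes, zero at the start; "moment": the same for the moment, N m; "gripper_width": finger opening in m; "gripper_force": force on a finger pad.
Only numpy, scipy, OpenCV 4.12 (cv2) and the standard library are available. Lean on these libraries where they do the work, as an engineer would, in place of code of your own. Each camera call takes 0.05 s, during which the arm holds its last target. There are 200 camera calls.

TASK

Check the balance: with one fingertip push the self-closing gate of the draught guard open and keep it open, and with the other finger push the largest brass-coloured weight along its lane, through the gateway and onto the steel weighing plate, then take the hand away so that the gate swings shut behind it. Only push: never pinch, lift or tip the weight, do not let the weight press against the gate, and leave the other things where they are.

Things in the scene. Friction and masses are not known exactly. Their poses are not given: they have to be found in the camera images.
- bay: Low open-topped draught guard of a bench balance, fixed to the worktop. Origin on the worktop, mid-gateway; x runs along the lane into the guard, y to its left, z up. Grey base plate 4 mm thick, x -140 to 150, y -38 to 118 mm. White walls, tops at z 50 mm: right y -28 to -35 (x 14 to 150), left y 108 to 115 (x -59 to 150), back x 143 to 150, short jamb y 97 to 115 at x -56. No roof.
- lane_stop (a point): Near face of the low stop (top z 22 mm) that ends the lane, at the bay's x 105, y 0, z 4 mm. The straight lane runs along y 0 between two aluminium rails, 30 mm between them, 5 mm thick, tops at z 22 mm, from x -130 to 105 mm. Behind the guard's back wall stands a white electronics housing, bay x 150 to 200 mm, 54 mm high.
- gate (a joint): Angle by which the gate is open (rad): 0 shut, at most 1.0, when it lies almost along the lane's direction. Upright aluminium plate 127 mm long, 3 mm thick, z 24 to 50 mm. Shut, it runs aslant from the hinge at its left end (bay x -56, y 90 mm) to x 11, y -18 mm, crossing the lane at x 0 above the rails. A damped spring shuts it: 0.10 to 0.13 N m, damping 0.03 N m s/rad.
- gate_hinge (a point): Point on the gate's upright hinge pin, 33 mm above the worktop, at the bay's x -56, y 90 mm; pin with barrel 11 mm thick, clip on top 54 mm above the worktop. The gate turns into the guard, its free end away from the robot. Pushed along the lane's direction 15 to 35 mm from the pin it opens fast; from 0.5 rad on it is clear of a weight in the lane.
- gateway (a point): Middle of the lane where the shut gate crosses it, on top of the base plate, at the bay's x 0, y 0, z 4 mm.
- pan (a point): Centre of the steel weighing plate (56 mm along the lane by 29 mm, flush in the lane's floor), at the bay's x 75, y 0, z 4 mm. A weight standing whole on it is clear of the gate's swing.
- big_weight: The largest of the three loose knobbed weights, brass-coloured, round, 27 mm in diameter and 36 mm high (straight body 28 mm, then a 14 mm knob), about 115 g, loose. It stands upright in the lane 65 to 100 mm before the gateway. Origin at the centre of its underside.
- mid_weight: Middle-sized knobbed weight, 22 mm across, 30 mm high, on the worktop near the guard; leave it. Origin at the centre of its underside.
- little_weight: Smallest knobbed weight, 17 mm across, 24 mm high, on the worktop near the guard; leave it. Origin at the centre of its underside.
- tweezers: Steel tweezers lying on the worktop to the left, 192 x 19 x 9 mm; leave them. Origin at the centre of the underside.
- calculator: Black pocket calculator lying to the right, 120 x 70 x 14 mm; leave it. Origin at the centre of the underside.
- tape: Roll of tape lying to the right, 68 mm across, 16 mm high; leave it. Origin at the centre of the underside.
- dish: Glass dish at the left, 90 mm across, 14 mm high; leave it. Origin at the centre of the underside.

How it is judged (in metres and radians):
On the way, in this order (a step that is already met when the one before it is completed fails the run):
1. a finger has pushed the gate open (over 0.3 rad) while the weight's centre is still before or just at the gateway (under 10 mm past it) (value of joint gate above 0.3 rad and contact force between the fingers and gate above 0.2 N and x of big_weight in the frame of bay below 0.01 m), for 0.05 s.
2. the weight's centre is over 30 mm past the gateway with a finger still holding the gate open (over 0.4 rad) (value of joint gate above 0.4 rad and contact force between the fingers and gate above 0.1 N and x of big_weight in the frame of bay above 0.03 m), for 0.05 s.
At the end, for the whole second after the job is handed in: The weight stands upright and still on the weighing plate, its centre within 18 mm of the plate's centre, and the gate is shut (under 0.05 rad) (horizontal distance between big_weight and pan below 0.018 m and angle between big_weight's own z axis and vertical below 0.1 rad and height (world z) of big_weight below 0.01 m and linear speed of big_weight below 0.01 m/s and value of joint gate below 0.05 rad); the robot touches nothing.
It fails at once if the weight is lifted more than about 8 mm off the lane (height (world z) of big_weight above 0.012 m).
It fails at once if the weight is tipped (over 0.35 rad) (angle between big_weight's own z axis and vertical above 0.35 rad).
It fails at once if the weight presses on the gate (over 0.5 N) (contact force between big_weight and gate above 0.5 N).
It fails at once if another thing is moved more than 15 mm (distance of any of mid_weight, little_weight, tweezers, calculator, tape, dish from where it was at the start of the episode above 0.015 m).
It also fails if it takes over 40 s, if anything falls off the work surface, if the arm or the gripper's body presses on something with over 40 N, if the wrist force passes 120 N, or if a joint passes its speed limit or range.

## Working session

There is one attempt and no reset: what is moved stays moved. The work goes in short steps, Python scripts to look and compute and a tool call to move; the robot and the scene stay as the last step left them, time stands still between calls to the robot, and variables do not carry over. Pictures are saved under pics/ and viewed, at most 10 in all, crops included, and the job is handed in when it is done.

Besides the shell and the picture viewer there is one more tool, called after "Request:" as name(argument=value, ...), one argument or row to a line, values as JSON. drive_tool: Moves the arm, as the interface text tells. Its arguments: {"type":"object","properties":{"increments":{"type":"array"},"squeeze":{"type":"number"}},"required":["increments"]}

```bash
mkdir -p pics; ls
python3 - <<'E'
from plant import r,capture,camera_model
import cv2
for n in("top","side"):
    cv2.imwrite(f"pics/{n}0.png",cv2.resize(capture(n)[:,:,::-1],(800,600)))
    print(n,camera_model(n))
print(r.get_state())
E
```

```text
pics
top {'camera_matrix': array([[398.81949562,   0.        , 254.00617009],
       [  0.        , 398.81949562, 189.92562154],
       [  0.        ,   0.        ,   1.        ]]), 'rvec': array([ 2.1186404 , -2.16680091,  0.1628887 ]), 'tvec': array([-0.007686  ,  0.57777403,  1.14335249])}
side {'camera_matrix': array([[406.70016486,   0.        , 258.53415667],
       [  0.        , 406.70016486, 194.2188718 ],
       [  0.        ,   0.        ,   1.        ]]), 'rvec': array([ 0.49701439, -2.45712899,  1.53343496]), 'tvec': array([0.54331262, 0.16304758, 0.92057695])}
{'time_s': 0.1, 'joints': array([-5.87790570e+01,  2.05871124e+01,  6.40256290e-01, -1.78174239e-02,
       -7.01371300e+01, -1.65068073e+01]), 'qd': array([ 0.07475429, -0.064924  , -0.01241144,  0.01051639, -0.05800747,
       -0.04053507]), 'joint_torque': array([ 8.60706477e-04, -5.84168351e+01,  2.93750721e+01,  7.01558501e+00,
        1.01112068e-02, -5.06882736e-05]), 'tcp_pos': array([ 0.17130183, -0.6524241 ,  0.20802799]), 'eef_rot': array([ 1.79914716e+02, -7.80489710e-03, -1.65291925e+02]), 'contact_force': array([-0.54282573, -0.05422924,  0.55484363]), 'moment': array([ 0.02268763, -0.03021322,  0.0402218 ]), 'gripper_force': 0.0, 'gripper_width': 0.08739411320312428}
```

View pics/top0.png

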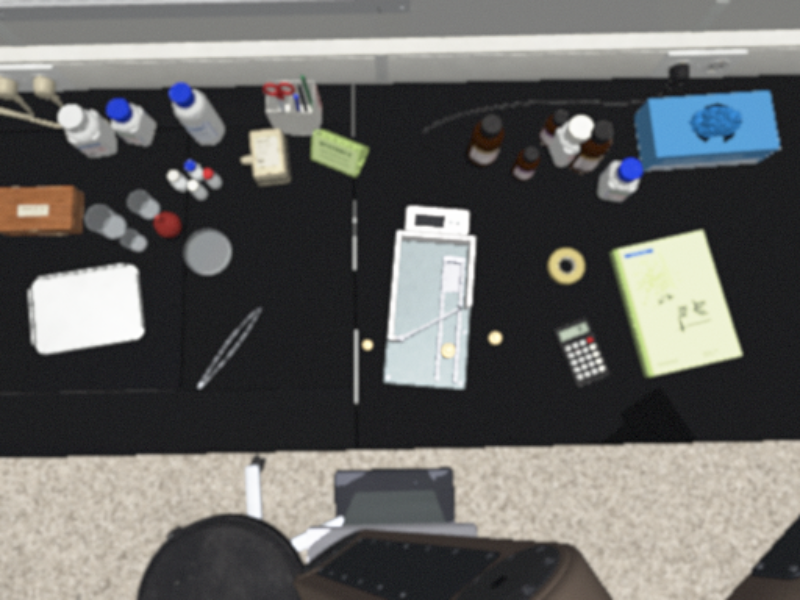

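View pics/side0.png

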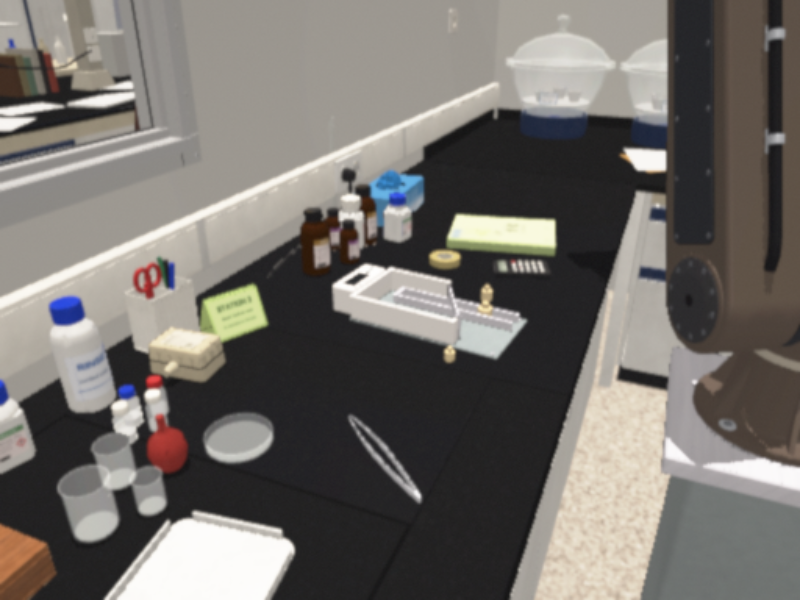

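Run:
```python
from plant import capture
import cv2,numpy as np
im=np.mean([capture("top").astype(float) for _ in range(4)],0).astype(np.uint8)
np.save("top.npy",im)
c=cv2.resize(im[125:255,225:325,::-1],None,fx=4.6,fy=4.6,interpolation=cv2.INTER_CUBIC)
for k in range(0,100,10):
    cv2.putText(c,str(225+k),(int(k*4.6),8),0,.3,(0,0,255),1); cv2.line(c,(int((k+.5)*4.6),10),(int((k+.5)*4.6),14),(0,0,255),1)
for k in range(0,130,10): cv2.putText(c,str(125+k),(0,int((k+.5)*4.6)+4),0,.3,(0,255,255),1)
cv2.imwrite("pics/crop1.png",c)
```

```text
(no output)
```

View pics/crop1.png

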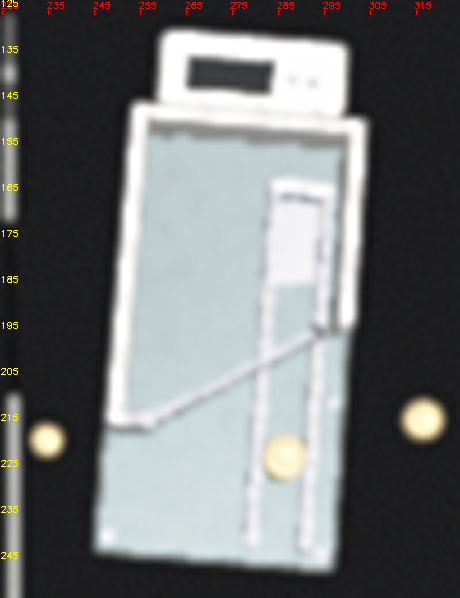

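```bash
cat > h.py <<'E'
import numpy as np,cv2
from plant import camera_model
def cam(n):
    m=camera_model(n);R=cv2.Rodrigues(np.array(m["rvec"]))[0];return np.array(m["camera_matrix"]),R,np.array(m["tvec"]).ravel()
def proj(n,P):
    K,R,t=cam(n);q=(np.atleast_2d(P)@R.T+t)@K.T;return q[:,:2]/q[:,2:]
def ray(n,uv,z):
    K,R,t=cam(n);c=-R.T@t;d=R.T@np.linalg.inv(K)@[*uv,1];return c+d*(z-c[2])/d[2]
def b2w(p,P):
    P=np.atleast_2d(np.array(P,float));c,s=np.cos(p[2]),np.sin(p[2])
    return np.c_[p[0]+c*P[:,0]-s*P[:,1],p[1]+s*P[:,0]+c*P[:,1],P[:,2]]
def w2b(p,P):
    d=np.array(P[:2])-p[:2];c,s=np.cos(p[2]),np.sin(p[2]);return np.array([c*d[0]+s*d[1],-s*d[0]+c*d[1]])
E
python3 - <<'E'
from h import *
from scipy.optimize import least_squares
D=np.array([[94,552],[333,571],[132,102],[369,119],[355,327],[107,422],[150,418]],float)
B=np.array([[-140,118,4],[-140,-38,4],[150,115,50],[150,-35,50],[14,-35,50],[-59,115,50],[-56,90,52]])/1000
U=(D+.5)/4.6-.5+[225,125]
f=lambda p:(proj("top",b2w(p,B))-U).ravel()
s=least_squares(f,[.5,-.05,0],loss="soft_l1");p=s.x
print(p,np.degrees(p[2]));print(f(p).reshape(-1,2).round(2))
np.save("bay.npy",p)
im=np.load("top.npy");hsv=cv2.cvtColor(im,cv2.COLOR_RGB2HSV)
m=((hsv[...,1]>55)&(hsv[...,2]>150)&(hsv[...,0]>12)&(hsv[...,0]<35)).astype(np.uint8)
n,l,st,ce=cv2.connectedComponentsWithStats(m)
for i in range(1,n):
    x,y=ce[i]
    if 220<x<330 and 125<y<260 and st[i,4]>8:
        for z in(.02,):
            w=ray("top",ce[i],z);print(ce[i],st[i],z,w,w2b(p,w))
for n_,P in(("gw",[0,0,.004]),("hinge",[-.056,.09,.033]),("pan",[.075,0,.004])):print(n_,b2w(p,P))
E
```

```text
[ 0.5458246  -0.12299359 -0.10465348] -5.9962025161727714
[[ 0.32 -0.51]
 [ 0.01 -0.34]
 [ 0.94  0.27]
 [-0.84  0.55]
 [-0.71  0.01]
 [ 0.52 -0.21]
 [-0.24  0.28]]
[316.38888889 215.63888889] [313 212   8   8  36] 0.02 [ 0.49866143 -0.20649784  0.02      ] [-0.03818207 -0.08797417]
[234.66666667 220.25925926] [232 217   7   7  27] 0.02 [0.49029286 0.03939472 0.02      ] [-0.07219142  0.15569887]
gw [[ 0.5458246  -0.12299359  0.004     ]]
hinge [[ 0.49953262 -0.0276361   0.033     ]]
pan [[ 0.62041427 -0.13082829  0.004     ]]
```

Run:
```python
from h import *
p=np.load("bay.npy")
uv=(np.array([285,457])+.5)/4.6-.5+[225,125]
for z in(.025,.032):
    w=ray("top",uv,z);print(w,w2b(p,w))
im=__import__("plant").capture("side")
P=lambda L:proj("side",b2w(p,np.array(L)/1000))
Q=P([[-140,118,4],[-140,-38,4],[-59,115,50],[150,115,50],[-85,0,4],[-85,0,40],[-80,0,40],[-90,0,40],[200,115,54]])
print(Q)
c=cv2.resize(im[150:240,200:350,::-1],None,fx=5,fy=5,interpolation=cv2.INTER_CUBIC)
for q in Q: cv2.circle(c,tuple(int(v) for v in (q+.5-[200,150])*5),2,(0,0,255),-1)
cv2.imwrite("pics/side1.png",c)
# target tool position in world for TCP bay (front of finger -104 -> tcp -113.5, y 31)
print(b2w(p,[-.116,.031,0]))
```

```text
[ 0.4753914  -0.11557985  0.025     ] [-7.08223062e-02  1.55546050e-05]
[ 0.47493956 -0.11500849  0.032     ] [-0.07133137  0.00053658]
[[317.61364705 228.86095565]
 [337.25349998 204.5677516 ]
 [290.3722265  205.57324325]
 [223.68778573 188.88468863]
 [314.61194039 205.56381272]
 [315.45989009 194.34864934]
 [313.81370753 193.96901422]
 [317.11217866 194.7296926 ]
 [209.16464063 184.01638843]]
[[ 0.4336976  -0.08004555  0.        ]]
```

View pics/side1.png

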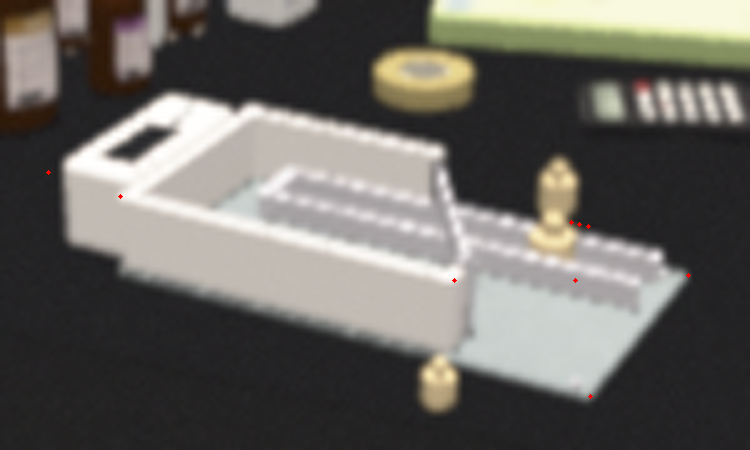

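Request:
drive_tool(
  increments=[
    [[0,0,0,0,0.02],[0,0,0,0,0.04],[0,0,0,0,0.0575],[0,0,0,0,0.0575]],
  ],
)

```text
time_s: 0.85
tcp_pos: [0.1714, -0.6528, 0.2088]
eef_rot: [180.0, 0.0, 174.1]
contact_force: [-0.5, -1.0, 0.3]
gripper_width: 0.0531
gripper_force: 0.0
```

Request:
drive_tool(
  increments=[
    [[0,-0.09,0.25,0,0],[0,-0.18,0.5,0,0],[0,-0.27,0.75,0,0],[0,-0.357,0.995,0,0]],
  ],
)

```text
time_s: 1.35
tcp_pos: [0.2269, -0.5377, 0.2089]
eef_rot: [-180.0, 0.0, 174.2]
contact_force: [-0.1, -0.3, -0.7]
gripper_width: 0.044
gripper_force: 0.0
```

Request:
drive_tool(
  increments=[
    [[0,-0.09,0.25,0,0],[0,-0.18,0.5,0,0],[0,-0.27,0.75,0,0],[0,-0.357,0.995,0,0]],
  ],
)

```text
time_s: 1.85
tcp_pos: [0.2819, -0.4234, 0.2091]
eef_rot: [-180.0, 0.0, 174.2]
contact_force: [0.1, 0.0, -0.2]
gripper_width: 0.0436
gripper_force: 0.0
```

Request:
drive_tool(
  increments=[
    [[0,-0.09,0.25,0,0],[0,-0.18,0.5,0,0],[0,-0.27,0.75,0,0],[0,-0.357,0.995,0,0]],
  ],
)

```text
time_s: 2.35
tcp_pos: [0.337, -0.3091, 0.2091]
eef_rot: [-180.0, 0.0, 174.2]
contact_force: [-0.1, -0.3, 0.7]
gripper_width: 0.0441
gripper_force: 0.0
```

Request:
drive_tool(
  increments=[
    [[0,-0.09,0.25,0,0],[0,-0.18,0.5,0,0],[0,-0.27,0.75,0,0],[0,-0.357,0.995,0,0]],
  ],
)

```text
time_s: 2.85
tcp_pos: [0.3921, -0.1947, 0.2092]
eef_rot: [180.0, 0.0, 174.2]
contact_force: [0.1, 0.7, -0.1]
gripper_width: 0.0438
gripper_force: 0.0
```

Request:
drive_tool(
  increments=[
    [[0,-0.09,0.25,0,0],[0,-0.18,0.5,0,0],[0,-0.27,0.75,0,0],[0,-0.357,0.995,0,0],[0,-0.357,0.995,0,0]],
  ],
)

```text
time_s: 3.48
tcp_pos: [0.4475, -0.08, 0.209]
eef_rot: [180.0, 0.0, 174.3]
contact_force: [-0.4, -0.2, -0.8]
gripper_width: 0.0437
gripper_force: 0.0
```

Request:
drive_tool(
  increments=[
    [[0,0.03,-0.01,0.3,0],[0,0.03,-0.01,0.6,0],[0,0.03,-0.01,0.9,0],[0,0.03,-0.01,1,0]],
  ],
)

```text
time_s: 3.98
tcp_pos: [0.4415, -0.0829, 0.0874]
eef_rot: [-180.0, -0.2, 174.1]
contact_force: [-0.1, -0.2, 0.6]
gripper_width: 0.0434
gripper_force: 0.0
```

Request:
drive_tool(
  increments=[
    [[0,0,0,0.13,0],[0,0,0,0.25,0],[0,0,0,0.25,0]],
  ],
)

```text
time_s: 4.35
tcp_pos: [0.4429, -0.0826, 0.059]
eef_rot: [-180.0, -0.0, 174.1]
contact_force: [0.8, -1.0, 0.2]
gripper_width: 0.0435
gripper_force: 0.0
```

Run:
```python
from plant import capture,r
from h import *
p=np.load("bay.npy");s=r.get_state();t=s["tcp_pos"];print(t,w2b(p,t))
a=cv2.resize(capture("side")[140:240,250:370,::-1],(480,400),interpolation=cv2.INTER_CUBIC)
b=cv2.resize(capture("top")[140:260,230:310,::-1],(267,400),interpolation=cv2.INTER_CUBIC)
cv2.imwrite("pics/a.png",np.hstack([a,b]))
```

```text
[ 0.44286782 -0.08256431  0.05896248] [-0.10661683  0.02945296]
```

View pics/a.png

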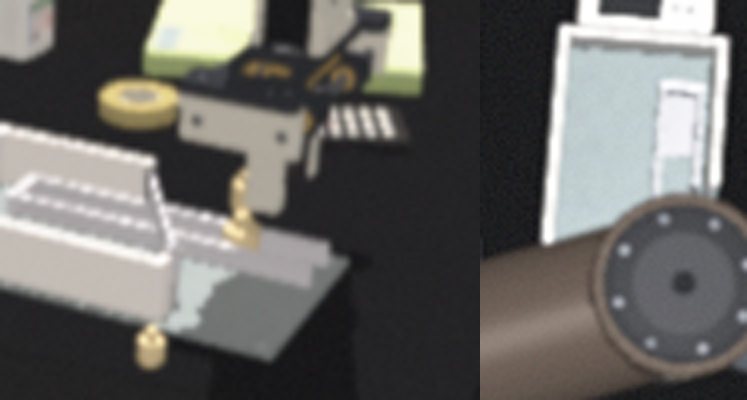

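Request:
drive_tool(
  increments=[
    [[0,0,0.012,0.1,0],[0,0,0.012,0.18,0],[0,0,0.012,0.23,0],[0,0,0.012,0.26,0],[0,0,0.012,0.29,0]],
  ],
)

```text
time_s: 5.08
tcp_pos: [0.4432, -0.0809, 0.0238]
eef_rot: [-180.0, -0.0, 174.0]
contact_force: [-0.4, -0.2, -0.1]
gripper_width: 0.0437
gripper_force: 0.0
```

Request:
drive_tool(
  increments=[
    [[0,0,0,0,0],[0,0,0,0,0]],
  ],
)

```text
time_s: 5.32
tcp_pos: [0.4433, -0.0808, 0.0242]
eef_rot: [180.0, 0.0, 174.0]
contact_force: [0.0, 0.1, -0.4]
gripper_width: 0.0439
gripper_force: 0.0
```

Request:
drive_tool(
  increments=[
    [[0,0,-0.017,0,0],[0,0,-0.033,0,0],[0,0,-0.033,0,0]],
  ],
)

```text
time_s: 5.7
tcp_pos: [0.4427, -0.0849, 0.0241]
eef_rot: [180.0, 0.0, 174.0]
contact_force: [0.4, 1.0, -0.4]
gripper_width: 0.0439
gripper_force: 0.0
```

Request:
drive_tool(
  increments=[
    [[0,0,0.033,0,0],[0,0,0.05,0,0],[0,0,0.067,0,0],[0,0,0.067,0,0]],
  ],
)

```text
time_s: 6.2
tcp_pos: [0.4436, -0.0766, 0.0241]
eef_rot: [180.0, 0.0, 174.0]
contact_force: [-0.6, 0.2, -0.0]
gripper_width: 0.0436
gripper_force: 0.0
```

Request:
drive_tool(
  increments=[
    [[0,-0.06,-0.017,0,0],[0,-0.13,-0.017,0,0],[0,-0.2,-0.017,0,0],[0,-0.27,-0.017,0,0],[0,-0.34,-0.017,0,0]],
  ],
)

```text
time_s: 6.82
tcp_pos: [0.4845, -0.0832, 0.024]
eef_rot: [-180.0, -0.0, 174.0]
contact_force: [-0.4, -0.4, -0.2]
gripper_width: 0.0439
gripper_force: 0.0
```

Run:
```python
from plant import capture,r
from h import *
p=np.load("bay.npy");s=r.get_state();t=s["tcp_pos"];print(t,w2b(p,t),s["contact_force"])
a=cv2.resize(capture("side")[140:240,220:370,::-1],(750,500),interpolation=cv2.INTER_CUBIC)
cv2.imwrite("pics/b.png",a)
```

```text
[ 0.48454921 -0.08317643  0.02396374] [-0.06509954  0.03319834] [-0.41254204 -0.35832415 -0.16137032]
```

View pics/b.png

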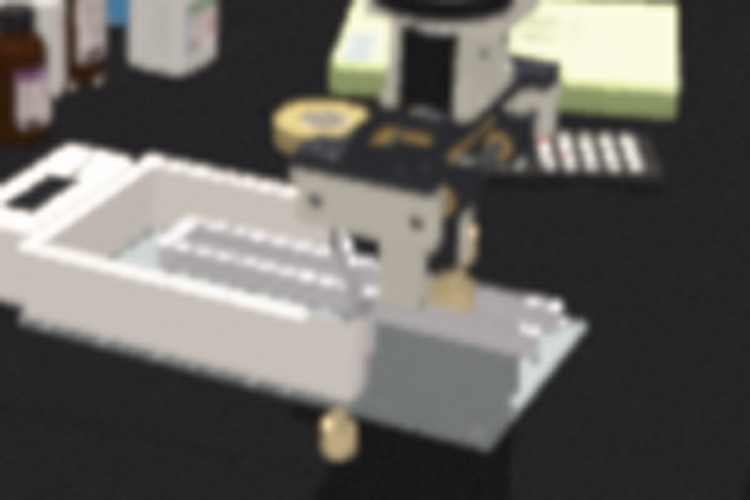

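Run:
```python
from h import *
p=np.load("bay.npy")
for L in([-75,2,13],[-56,2,13],[-56,11,13],[-75,-10,13],[-65,2,60],[-56,62,13],[-75,62,13],[-56,54,13],[-71,0,18],[-42,0,18]):
    q=proj("side",b2w(p,np.array(L)/1000))[0];print(L,q,(q-[220,140])*5)
K,R,t=cam("side");print(w2b(p,-R.T@t),(-R.T@t)[2])
```

```text
[-75, 2, 13] [311.30955254 202.28487544] [456.54776268 311.42437719]
[-56, 2, 13] [305.19194944 200.81270835] [425.95974719 304.06354176]
[-56, 11, 13] [303.97710768 202.0521928 ] [419.88553839 310.26096398]
[-75, -10, 13] [312.8686564  200.63223726] [464.34328201 303.16118631]
[-65, 2, 60] [309.07081254 186.76951709] [445.35406272 233.84758547]
[-56, 62, 13] [296.80486991 209.36991715] [384.02434954 346.84958575]
[-75, 62, 13] [303.11966046 210.96609842] [415.59830229 354.83049209]
[-56, 54, 13] [297.96348686 208.18779801] [389.81743432 340.93899007]
[-71, 0, 18] [310.38558924 200.15269625] [451.92794622 300.76348125]
[-42, 0, 18] [301.10020748 197.93823973] [405.50103739 289.69119864]
[-0.43762392  0.98965273] 0.5485187349307895
```

Run:
```python
from plant import capture
from h import *
im=np.mean([capture("side").astype(float) for _ in range(6)],0).astype(np.uint8)
a=cv2.resize(im[165:220,275:345,::-1],None,fx=10,fy=10,interpolation=cv2.INTER_CUBIC)
p=np.load("bay.npy")
for L,c in (([-75,62,13],(0,0,255)),([-56,62,13],(0,0,255)),([-75,2,13],(255,0,0)),([-56,2,13],(255,0,0)),([-71,0,40],(0,255,0)),([-42,0,40],(0,255,0))):
    q=proj("side",b2w(p,np.array(L)/1000))[0]; cv2.circle(a,tuple(int(v) for v in (q+.5-[275,165])*10),3,c,-1)
cv2.imwrite("pics/c.png",a)
```

```text
(no output)
```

View pics/c.png

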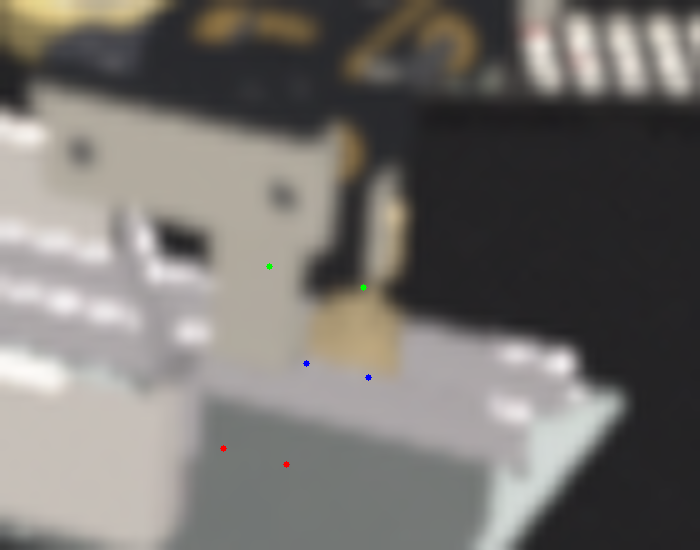

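Request:
drive_tool(
  increments=[
    [[0,0,0,-0.08,0],[0,0.1,0,-0.08,0],[0,0.2,0,-0.08,0],[0,0.3,0,-0.08,0],[0,0.34,0,-0.08,0]],
  ],
)

```text
time_s: 7.8
tcp_pos: [0.4422, -0.0788, 0.0337]
eef_rot: [180.0, -0.0, 174.0]
contact_force: [0.9, 0.2, -0.3]
gripper_width: 0.044
gripper_force: 0.0
```

Request:
drive_tool(
  increments=[
    [[0,0,0,0.08,0],[0,0,0,0.13,0],[0,0,0,0.17,0],[0,0,0,0.2,0],[0,0,0,0.2,0]],
  ],
)

```text
time_s: 8.43
tcp_pos: [0.4432, -0.0789, 0.0093]
eef_rot: [-180.0, -0.0, 174.0]
contact_force: [-0.1, 0.0, -0.2]
gripper_width: 0.0438
gripper_force: 0.0
```

Run:
```python
from plant import capture,r
from h import *
p=np.load("bay.npy");s=r.get_state();t=s["tcp_pos"];print(t,w2b(p,t),s["contact_force"])
im=np.mean([capture("side").astype(float) for _ in range(6)],0).astype(np.uint8)
a=cv2.resize(im[165:225,275:355,::-1],None,fx=9,fy=9,interpolation=cv2.INTER_CUBIC)
for L,c in (([-116,62,20],(0,0,255)),([-97,62,20],(0,0,255)),([-116,2,20],(255,0,0)),([-97,2,20],(255,0,0)),([-71,0,40],(0,255,0))):
    q=proj("side",b2w(p,np.array(L)/1000))[0]; cv2.circle(a,tuple(int(v) for v in (q+.5-[275,165])*9),3,c,-1)
cv2.imwrite("pics/d.png",a)
```

```text
[ 0.44322387 -0.07888511  0.00925687] [-0.10664707  0.03314922] [-0.05892841  0.03750212 -0.24388946]
```

View pics/d.png

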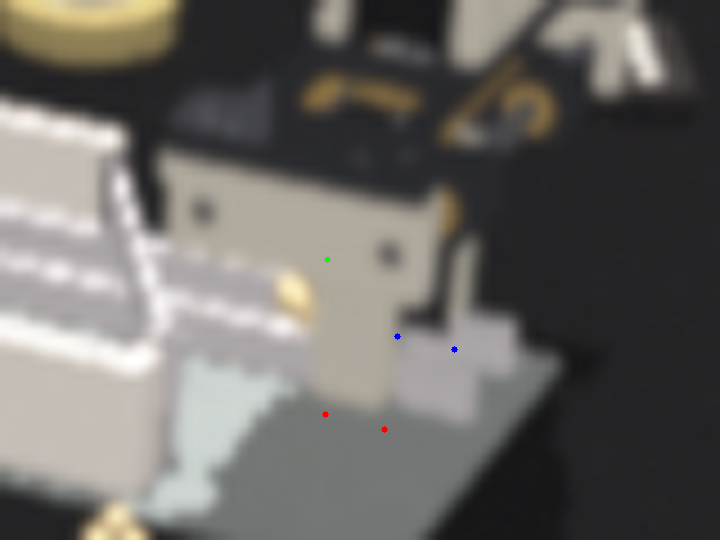

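Request:
drive_tool(
  increments=[
    [[0,0,0,0.04,0],[0,0,0,0.07,0],[0,0,0,0.1,0],[0,0,0,0.115,0],[0,0,0,0.115,0]],
  ],
)

```text
time_s: 9.35
tcp_pos: [0.4432, -0.0788, -0.0043]
eef_rot: [-180.0, -0.0, 174.0]
contact_force: [-0.0, 0.2, 0.2]
gripper_width: 0.0438
gripper_force: 0.0
```

Request:
drive_tool(
  increments=[
    [[0,0,-0.02,0,0],[0,0,-0.035,0,0],[0,0,-0.05,0,0],[0,0,-0.05,0,0]],
  ],
)

```text
time_s: 9.85
tcp_pos: [0.4427, -0.0849, -0.0041]
eef_rot: [180.0, 0.0, 174.0]
contact_force: [-0.1, -0.6, -0.2]
gripper_width: 0.044
gripper_force: 0.0
```

Request:
drive_tool(
  increments=[
    [[0,0,-0.02,0,0],[0,0,-0.035,0,0],[0,0,-0.05,0,0],[0,0,-0.05,0,0]],
  ],
)

```text
time_s: 10.35
tcp_pos: [0.4425, -0.0891, -0.0041]
eef_rot: [179.9, 0.1, 173.9]
contact_force: [-3.9, 17.4, 3.9]
gripper_width: 0.0435
gripper_force: 8.4
```

Run:
```python
from plant import capture,r
from h import *
p=np.load("bay.npy");s=r.get_state();t=s["tcp_pos"];print(t,w2b(p,t),s["contact_force"],s["moment"])
im=np.mean([capture("side").astype(float) for _ in range(6)],0).astype(np.uint8)
a=cv2.resize(im[165:225,275:355,::-1],None,fx=9,fy=9,interpolation=cv2.INTER_CUBIC)
for L,c in (([-116,56,13],(0,0,255)),([-97,56,13],(0,0,255)),([-116,-1,13],(255,0,0)),([-97,-1,13],(255,0,0))):
    q=proj("side",b2w(p,np.array(L)/1000))[0]; cv2.circle(a,tuple(int(v) for v in (q+.5-[275,165])*9),3,c,-1)
cv2.imwrite("pics/e.png",a)
```

```text
[ 0.44245168 -0.08909872 -0.00406782] [-0.1063481   0.02291083] [-3.93436789 17.43564672  3.89676439] [ 6.32830837  1.36316726 -0.14506645]
```

View pics/e.png

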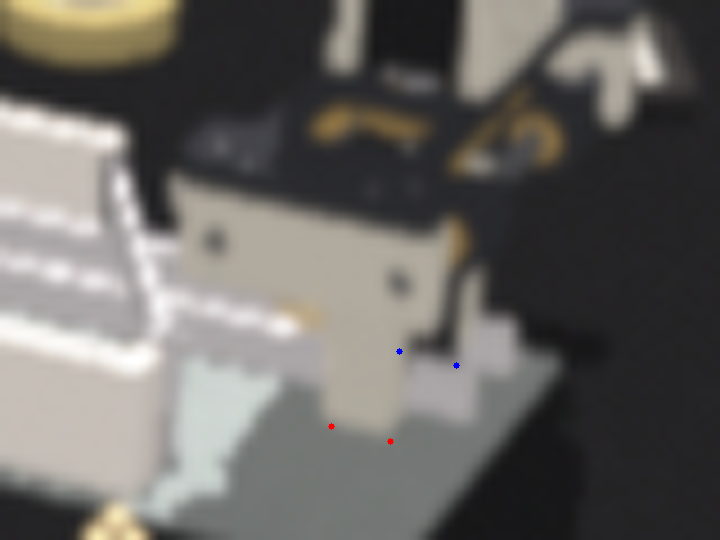

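Request:
drive_tool(
  increments=[
    [[0,0,0.04,0,0],[0,0,0.075,0,0],[0,0,0.075,0,0]],
  ],
)

```text
time_s: 11.02
tcp_pos: [0.4431, -0.0817, -0.0042]
eef_rot: [-180.0, -0.0, 174.0]
contact_force: [0.5, -0.4, 1.1]
gripper_width: 0.0438
gripper_force: 0.0
```

Request:
drive_tool(
  increments=[
    [[0,-0.04,0,0,0],[0,-0.09,0,0,0],[0,-0.15,0,0,0],[0,-0.21,0,0,0],[0,-0.27,0,0,0]],
  ],
)

```text
time_s: 11.65
tcp_pos: [0.4756, -0.0853, -0.0043]
eef_rot: [-180.0, -0.0, 174.0]
contact_force: [-1.4, 0.3, 0.7]
gripper_width: 0.0437
gripper_force: 0.7
```

```bash
cat > st.py <<'E'
from plant import capture,r
from h import *
p=np.load("bay.npy");s=r.get_state();t=s["tcp_pos"];print(s["time_s"],t,w2b(p,t),s["contact_force"],s["gripper_force"])
ims={n:np.mean([capture(n).astype(float) for _ in range(3)],0).astype(np.uint8) for n in("side","top")}
for n,im in ims.items():
    h=cv2.cvtColor(im,cv2.COLOR_RGB2HSV)
    m=((h[...,1]>55)&(h[...,2]>120)&(h[...,0]>10)&(h[...,0]<35)).astype(np.uint8)
    k,l,st,ce=cv2.connectedComponentsWithStats(m)
    for i in range(1,k):
        x,y=ce[i]
        if 220<x<345 and 140<y<240 and st[i,4]>5:
            print(n,ce[i].round(1),st[i],w2b(p,ray(n,ce[i],.03)).round(3))
np.savez("last.npz",**ims)
E
python3 st.py
```

```text
11.65 [ 0.4755767  -0.08532844 -0.00425239] [-0.07379817  0.03012081] [-1.38845554  0.29094299  0.73503712] 0.714836133774952
side [336.5 156. ] [332 156  10   1  10] [-0.029 -0.35 ]
side [284.3 165.1] [275 160  20  11 175] [ 0.097 -0.179]
side [311.4 190. ] [311 188   2   5   7] [-0.057 -0.041]
side [287.2 226.2] [284 221   7  11  62] [-0.083  0.185]
top [316.7 215.8] [313 212   9   9  43] [-0.04  -0.088]
```

Request:
drive_tool(
  increments=[
    [[0,-0.06,0,0,0],[0,-0.12,0,0,0],[0,-0.18,0,0,0],[0,-0.24,0,0,0],[0,-0.3,0,0,0]],
  ],
)

```text
time_s: 12.58
tcp_pos: [0.5082, -0.0896, -0.0051]
eef_rot: [-179.9, -0.3, 174.0]
contact_force: [-7.8, -1.7, 3.1]
gripper_width: 0.0438
gripper_force: 3.0
```

```bash
python3 st.py;python3 - <<'E'
from h import *
z=np.load("last.npz")
a=cv2.resize(z["side"][160:220,255:335,::-1],None,fx=9,fy=9,interpolation=cv2.INTER_CUBIC)
cv2.imwrite("pics/f.png",a)
E
```

```text
12.575 [ 0.50819785 -0.08957167 -0.00507169] [-0.04091223  0.02930849] [-7.75252392 -1.6674219   3.13008175] 3.0303629371337593
side [314.7 154.2] [313 154   5   2   6] [ 0.047 -0.329]
side [324. 155.] [319 155  11   1  11] [ 0.014 -0.338]
side [338. 156.] [333 156  11   1  11] [-0.033 -0.353]
side [281.2 164.7] [275 160  14  11 109] [ 0.108 -0.177]
side [311.1 187.2] [308 182   8  11  70] [-0.049 -0.058]
side [287.4 226.7] [285 222   6  10  50] [-0.085  0.186]
top [317.2 215.9] [314 212   8   9  39] [-0.04  -0.089]
```

View pics/f.png

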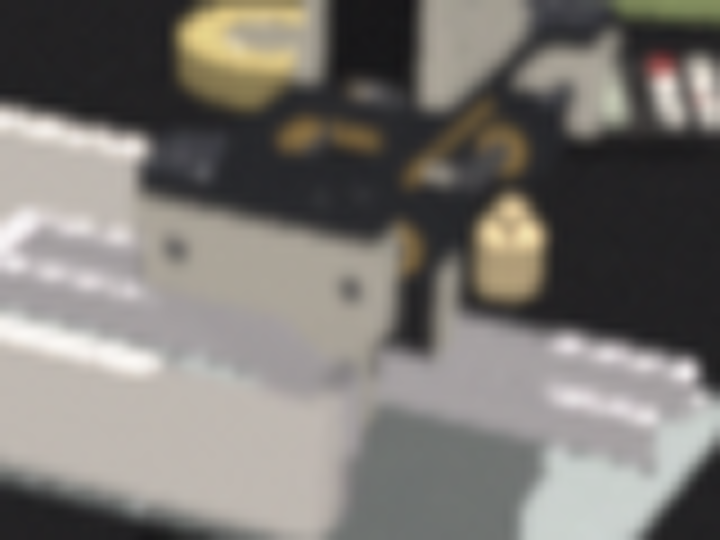

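Request:
drive_tool(
  increments=[
    [[0,0,0,-0.02,0],[0,0,0,-0.04,0],[0,0,0,-0.04,0]],
  ],
)

```text
time_s: 13.25
tcp_pos: [0.5114, -0.0889, 0.0011]
eef_rot: [180.0, 0.0, 174.0]
contact_force: [-3.4, -2.3, -0.1]
gripper_width: 0.0438
gripper_force: 1.9
```

Request:
drive_tool(
  increments=[
    [[0,-0.05,0,0,0],[0,-0.1,0,0,0],[0,-0.15,0,0,0],[0,-0.2,0,0,0],[0,-0.25,0,0,0]],
  ],
)

```text
time_s: 13.88
tcp_pos: [0.5417, -0.092, 0.0008]
eef_rot: [180.0, 0.0, 174.0]
contact_force: [-2.9, -1.8, 0.9]
gripper_width: 0.0438
gripper_force: 1.5
```

```bash
python3 st.py
python3 - <<'E'
from h import *
p=np.load("bay.npy");im=np.load("last.npz")["side"]
# gate free-end candidates: projected top corner for angles
for th in np.arange(0,1.01,.2):
    a=-1.0157+th
    print(th,[proj("side",b2w(p,[-.056+.127*np.cos(a),.09+.127*np.sin(a),z]))[0].round(1) for z in(.05,.024)])
E
```

```text
13.875 [ 0.54168451 -0.09204464  0.00077578] [-0.00735045  0.03034714] [-2.93887825 -1.84260989  0.92446654] 1.5049802017165348
side [313.5 154. ] [309 154  10   1  10] [ 0.051 -0.328]
side [326. 155.] [321 155  11   1  11] [ 0.008 -0.341]
side [339.5 156. ] [334 156  12   1  12] [-0.038 -0.355]
side [311.1 187.4] [308 182   8  11  68] [-0.049 -0.058]
side [287.4 226.7] [285 222   6  10  50] [-0.085  0.186]
top [316.5 215.9] [312 212  10   9  46] [-0.04  -0.087]
top [234.8 220.2] [233 218   5   5  20] [-0.073  0.155]
0.0 [array([287.6, 182. ]), array([287.3, 189.9])]
0.2 [array([279.2, 182.5]), array([279. , 190.4])]
0.4 [array([271.3, 183.7]), array([271.1, 191.7])]
0.6000000000000001 [array([264. , 185.6]), array([263.9, 193.6])]
0.8 [array([257.6, 188.1]), array([257.6, 196.2])]
1.0 [array([252.4, 191.2]), array([252.4, 199.4])]
```

Request:
drive_tool(
  increments=[
    [[0,-0.07,0,0,0],[0,-0.14,0,0,0],[0,-0.21,0,0,0],[0,-0.28,0,0,0],[0,-0.34,0,0,0]],
  ],
)

```text
time_s: 14.8
tcp_pos: [0.5822, -0.0964, 0.0006]
eef_rot: [-180.0, 0.0, 174.0]
contact_force: [-3.9, -0.3, 2.2]
gripper_width: 0.0438
gripper_force: 1.8
```

```bash
python3 st.py
```

```text
14.8 [ 0.58220344 -0.0963591   0.00062123] [0.03339749 0.030289  ] [-3.90582205 -0.31465455  2.2223362 ] 1.7969724031388523
side [301.3 153.1] [298 153   8   2   9] [ 0.093 -0.315]
side [313. 154.] [308 154  11   1  11] [ 0.053 -0.327]
side [326.5 155. ] [322 155  10   1  10] [ 0.006 -0.342]
side [341. 156.] [336 156  11   1  11] [-0.043 -0.358]
side [311.1 187.4] [308 182   8  11  68] [-0.049 -0.058]
side [287.3 226.2] [284 221   8  11  59] [-0.083  0.184]
top [316.5 215.8] [312 212  10   9  47] [-0.04  -0.087]
top [234.8 220.1] [232 217   7   7  33] [-0.072  0.155]
```

Request:
drive_tool(
  increments=[
    [[0,-0.04,0,0,0],[0,-0.08,0,0,0],[0,-0.11,0,0,0],[0,-0.135,0,0,0],[0,-0.145,0,0,0]],
  ],
)

```text
time_s: 15.72
tcp_pos: [0.599, -0.0981, 0.0006]
eef_rot: [180.0, -0.0, 174.0]
contact_force: [-2.6, -1.3, 2.8]
gripper_width: 0.044
gripper_force: 1.5
```

Request:
drive_tool(
  increments=[
    [[0,0.03,0,0,0],[0,0.06,0,0,0],[0,0.06,0,0,0]],
  ],
)

```text
time_s: 16.1
tcp_pos: [0.5916, -0.0973, 0.0008]
eef_rot: [180.0, 0.0, 174.0]
contact_force: [-0.2, -1.3, 0.8]
gripper_width: 0.0436
gripper_force: 0.6
```

Request:
drive_tool(
  increments=[
    [[0,0,0,-0.2,0],[0,0,0,-0.5,0],[0,0,0,-0.8,0],[0,0,0,-1,0]],
  ],
)

```text
time_s: 16.6
tcp_pos: [0.5923, -0.0971, 0.1226]
eef_rot: [180.0, 0.1, 174.0]
contact_force: [0.4, 0.6, -0.1]
gripper_width: 0.0438
gripper_force: 0.0
```

Request:
drive_tool(
  increments=[
    [[0,0.3,0,-0.2,0],[0,0.6,0,-0.4,0],[0,0.9,0,-0.4,0],[0,1,0,-0.4,0],[0,1,0,-0.4,0]],
  ],
)

```text
time_s: 17.23
tcp_pos: [0.4723, -0.0847, 0.1691]
eef_rot: [180.0, 0.1, 174.1]
contact_force: [0.1, 0.7, 1.0]
gripper_width: 0.0437
gripper_force: 0.0
```

```bash
python3 st.py
```

```text
17.225 [ 0.47229216 -0.08465294  0.16910795] [-0.07713529  0.0304495 ] [0.09684596 0.72774761 0.97601248] 0.0
side [300. 153.] [295 153  11   1  11] [ 0.098 -0.314]
side [312. 154.] [307 154  11   1  11] [ 0.056 -0.326]
side [326. 155.] [321 155  11   1  11] [ 0.008 -0.341]
side [339. 156.] [334 156  11   1  11] [-0.036 -0.355]
side [284.4 165. ] [275 160  20  11 169] [ 0.097 -0.18 ]
side [265.8 186.5] [262 182   8   9  49] [0.072 0.004]
side [311.1 187.4] [308 182   8  11  68] [-0.049 -0.058]
side [287.3 226.1] [284 221   8  11  60] [-0.083  0.184]
```

Request:
drive_tool(
  increments=[
    [[0,0,-0.3,0,0],[0,0,-0.6,0,0],[0,0,-0.9,0,0],[0,0,-1,0,0]],
  ],
)

```text
time_s: 18.02
tcp_pos: [0.4596, -0.2058, 0.1681]
eef_rot: [-180.0, -0.1, 173.9]
contact_force: [0.1, -0.3, -0.1]
gripper_width: 0.0442
gripper_force: 0.0
```

Request:
drive_tool(
  increments=[
    [[0,0.05,-0.3,0,0],[0,0.1,-0.6,0,0],[0,0.1,-0.9,0,0],[0,0.1,-1,0,0]],
  ],
)

```text
time_s: 18.52
tcp_pos: [0.4353, -0.3236, 0.1682]
eef_rot: [180.0, -0.0, 173.9]
contact_force: [-1.8, 0.2, 0.2]
gripper_width: 0.0438
gripper_force: 0.0
```

```bash
python3 st.py
python3 - <<'E'
from h import *
p=np.load("bay.npy")
a=np.load("top.npy").astype(int);b=np.load("last.npz")["top"].astype(int)
d=np.abs(a-b).sum(2)
for th in (0,.1,.2):
    al=-1.0157+th
    P=[[-.056+s*np.cos(al),.09+s*np.sin(al),.05] for s in np.linspace(.02,.12,11)]
    q=proj("top",b2w(p,P)).round().astype(int); print(th,[(b[v,u].sum(),d[v,u]) for u,v in q])
m=(d>80)[120:260,225:325]; k,l,st,ce=cv2.connectedComponentsWithStats(m.astype(np.uint8)); print([(s[4],(c+[225,120]).round(1)) for s,c in zip(st[1:],ce[1:]) if s[4]>6])
E
```

```text
18.525 [ 0.43525962 -0.3235746   0.16819854] [-0.08900686 -0.21103349] [-1.83115645  0.1788995   0.17595826] 0.0
side [298.2 153.1] [294 153   9   2  10] [ 0.103 -0.309]
side [309.5 154. ] [304 154  12   1  12] [ 0.064 -0.321]
side [324.2 155.1] [319 155  11   2  12] [ 0.013 -0.337]
side [336.5 156. ] [331 156  12   1  12] [-0.029 -0.35 ]
side [284.4 165.1] [275 160  20  11 173] [ 0.097 -0.179]
side [265.8 186.6] [262 182   8   9  48] [0.072 0.004]
side [311.  187.3] [308 182   7  11  69] [-0.049 -0.058]
side [287.2 226.2] [284 221   8  11  60] [-0.083  0.185]
top [234.9 220.2] [232 217   7   8  34] [-0.073  0.155]
0 [(np.int64(525), np.int64(126)), (np.int64(386), np.int64(279)), (np.int64(393), np.int64(260)), (np.int64(469), np.int64(200)), (np.int64(486), np.int64(148)), (np.int64(676), np.int64(18)), (np.int64(258), np.int64(413)), (np.int64(236), np.int64(446)), (np.int64(260), np.int64(414)), (np.int64(282), np.int64(365)), (np.int64(283), np.int64(240))]
0.1 [(np.int64(540), np.int64(145)), (np.int64(359), np.int64(303)), (np.int64(374), np.int64(259)), (np.int64(541), np.int64(106)), (np.int64(633), np.int64(1)), (np.int64(650), np.int64(11)), (np.int64(470), np.int64(140)), (np.int64(157), np.int64(552)), (np.int64(240), np.int64(378)), (np.int64(269), np.int64(356)), (np.int64(299), np.int64(325))]
0.2 [(np.int64(649), np.int64(26)), (np.int64(368), np.int64(265)), (np.int64(489), np.int64(140)), (np.int64(644), np.int64(21)), (np.int64(639), np.int64(17)), (np.int64(644), np.int64(19)), (np.int64(641), np.int64(17)), (np.int64(406), np.int64(205)), (np.int64(141), np.int64(569)), (np.int64(241), np.int64(375)), (np.int64(295), np.int64(329))]
[(np.int32(4855), array([297.7, 213.3]))]
```

Request:
drive_tool(
  increments=[
    [[0,0.1,-0.4,0,0],[0,0.1,-0.8,0,0],[0,0.1,-1,0,0]],
  ],
)

```text
time_s: 19.2
tcp_pos: [0.411, -0.4414, 0.1687]
eef_rot: [-180.0, 0.0, 174.0]
contact_force: [-0.6, 1.0, 1.3]
gripper_width: 0.0436
gripper_force: 0.0
```

Request:
drive_tool(
  increments=[
    [[0,0.1,-0.4,0,0],[0,0.1,-0.8,0,0],[0,0.1,-1,0,0],[0,0.1,-1,0,0]],
  ],
)

```text
time_s: 19.7
tcp_pos: [0.3864, -0.5591, 0.1679]
eef_rot: [180.0, -0.0, 174.0]
contact_force: [1.0, 0.7, -0.4]
gripper_width: 0.044
gripper_force: 0.0
```

```bash
python3 st.py
python3 - <<'E'
from h import *
a=np.load("top.npy").astype(int);b=np.load("last.npz")["top"].astype(int)
def comp(d,x0,x1,y0,y1,T):
    k,l,st,ce=cv2.connectedComponentsWithStats((d>T)[y0:y1,x0:x1].astype(np.uint8)); print([(int(s[4]),(c+[x0,y0]).round(1)) for s,c in zip(st[1:],ce[1:]) if s[4]>2])
comp(np.abs(a-b).sum(2),225,325,120,260,90)
A=cv2.resize(cv2.imread("pics/side0.png")[:,:,::-1],(512,384),interpolation=cv2.INTER_AREA).astype(int);B=np.load("last.npz")["side"].astype(int)
comp(np.abs(A-B).sum(2),200,350,150,240,110)
E
```

```text
19.7 [ 0.3864333  -0.55905433  0.16792799] [-0.11296723 -0.4503254 ] [ 0.99876733  0.65844917 -0.40468871] 0.0
side [297.8 153.1] [294 153   8   2   9] [ 0.105 -0.309]
side [309. 154.] [304 154  11   1  11] [ 0.065 -0.32 ]
side [322. 155.] [318 155   9   1   9] [ 0.02  -0.334]
side [336. 156.] [332 156   9   1   9] [-0.027 -0.349]
side [284.3 165.1] [275 160  20  11 176] [ 0.098 -0.179]
side [265.9 186.7] [262 183   8   8  46] [0.072 0.005]
side [311.1 187.2] [308 182   8  11  71] [-0.048 -0.059]
side [287.3 226.3] [284 221   8  11  65] [-0.084  0.185]
top [288.  179.5] [286 178   6   3   8] [0.063 0.005]
top [316.4 215.7] [312 212  10   9  44] [-0.039 -0.087]
top [234.9 220.2] [232 217   7   8  34] [-0.073  0.155]
[(12, array([287.7, 180.2])), (4, array([289.8, 222.8])), (3, array([283.7, 228.3]))]
[(3, array([348., 157.])), (44, array([321.2, 170. ])), (145, array([337.6, 169.9])), (9, array([265.1, 187.2])), (19, array([311. , 193.5])), (3, array([310., 198.]))]
```

```bash
python3 -c "
from plant import job
print(job.close_job())"
```

```text
the job is handed in; nothing more can be done
None
```

I handed the job in, and no verdict came back. By my measurements the big weight is on the weighing plate at about bay x 65–73 mm (plate centre 75), the gate looks shut in both cameras, the hand is clear and the other things have not moved.

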